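# Brace the free-spinning sampler carousel and tighten its clamp nut

### The job

The carousel disc of this sampler spins freely, so its clamp nut cannot be tightened until the disc is braced. Turn the disc so that one of its rim notches faces the lock slide and push the slide fully in, tighten the bar-shaped nut clockwise (seen from above) up to its stop, where the bar lies along the dark line on the disc, and then draw the slide fully back out so that the disc is free again. Leave the stoppered bottle, the small beaker and the vial beside it where they stand.

Things in the scene. Friction and masses are not known exactly. Their poses are not given: they have to be found in the camera images.
- sampler: The sampler: a low white and grey bench unit, 225 x 165 mm, deck 45 mm high, fixed to the bench. Origin on the bench under the disc's spindle; x points away from the lock slide (the slide lies on its -x side and moves along its x), z up. Seen from above the unit reaches from x = -130 to +95 mm and y = -83 to +83 mm.
- disc_top (a point): Centre of the disc's top face, 64 mm above the bench (the nut stands on it). The disc is bare aluminium, 120 mm across and 14 mm thick, with six equal rim notches 60 degrees apart (14 mm wide, 13 mm deep, mouth flared to 21 mm), six small dark round wells between them and a dark line across its middle, along its x axis.
- disc (a joint): Angle (rad) of the disc, growing anticlockwise from above. At 0 and every multiple of 1.0472 a notch squarely faces the slide; the slide's 10 mm wide round-nosed bolt centres the disc if it is within about 0.1 rad of that, else the rim blocks it. It spins almost freely, stays where left, and turns along with the nut while it is not locked. Locked, it has about 0.04 rad of play either way.
- nut (a joint): Angle (rad) of the clamp nut relative to the disc, growing as it is turned clockwise from above (tightened). 0 = fully slack stop, 1.571 = fully tight stop, where the bar lies along the dark line across the disc. Needs about 0.2 N m; stays where it is left.
- nut_grip (a point): Centre of the clamp nut's grip, on the spindle axis 88.5 mm above the bench. The grip is an upright black bar 14 mm thick, 50 mm long and 34 mm high (from 72 to 106 mm above the bench) over a 33 mm round hub. The point turns with the nut: its y axis runs along the bar, its x axis across the 14 mm thickness.
- lock (a joint): Position (m) of the lock slide: 0 = fully out (bolt tip 6 mm clear of the disc), 0.018 = fully in (bolt in a notch). Moves along the sampler's +x towards the disc; sliding friction about 3 N; stays where it is left.
- lock_grip (a point): Point to grip on the lock slide's upright black fin: 10 mm thick (along the sampler's y), 26 mm long (along its x), top 99 mm above the bench; the point is 85 mm above the bench, 98 mm from the spindle axis when the slide is out, 80 mm when in. Fingers have free room beside it from 65 mm above the bench upwards. Axes as the sampler's.
- stopper_bottle: Bystander: brown stoppered bottle, 49 mm across, 98 mm high. Origin at its underside.
- beaker: Bystander: small clear beaker, 56 mm across, 70 mm high. Origin at its underside.
- sample_vial: Bystander: amber vial with a white cap, 23 mm across, 54 mm high. Origin at its underside.

How it is judged:
On the way, in this order (a step that is already met when the one before it is completed fails the run):
1. the disc is braced: the lock slide is in a notch (at least 15 mm in) with the nut still slack (value of joint lock above 0.015 m and value of joint nut below 1.3 rad), for 0.2 s.
2. the nut is tight up to its stop (within 0.07 rad) while the slide is still in (value of joint nut above 1.5 rad and value of joint lock above 0.013 m), for 0.2 s.
At the end, for the whole second after the job is handed in: The nut is tight (within 0.07 rad of its stop), the lock slide is drawn back out to within 4 mm of its outer end, and the disc is at rest (value of joint nut above 1.5 rad and value of joint lock below 0.004 m and velocity of joint disc between -0.1 and 0.1 rad/s); the robot touches nothing.
It fails at once if a bystander (bottle, beaker or vial) is moved more than 30 mm or tipped over (distance of any of stopper_bottle, beaker, sample_vial from where it was at the start of the episode above 0.03 m or angle between any of stopper_bottle, beaker, sample_vial's own z axis and vertical above 0.5 rad).
It also fails if it takes over 61 s, if anything falls off the work surface, if the arm or the gripper's body presses on something with over 40 N, if the wrist force passes 120 N, or if a joint passes its speed limit or range.

### The arm

A 6-joint arm with a two-finger parallel gripper is mounted at the origin on a cart in front of the work surface, level with it; the furniture and walls round the work are solid. World frame = base frame: x ahead of the robot, y to its left, z up, the work surface at z = 0. Lengths are in m, angles in rad, forces in N, time in s.
With the tool pointing down it reaches from about 0.275 to 0.725 m from the base axis. Payload 15.9 kg.
Tool frame: the origin (TCP) lies midway between the tips of the shut fingers; the grasp point (between the pads) lies 19 mm behind it; y points along the fingers, x is the direction in which the jaws open and shut, and the axes are right-handed (so a half turn about y gives the same grasp; the last joint's range is limited). The gripper opens to 85 mm and grips with 20 to 120 N. Pads are 22 mm wide; open, the fingers measure 114 mm over their backs; the gripper's body (76 mm by 85 mm) begins 54 mm behind the grasp point. The pads swing forward as they close: fully open they stand 13 mm farther back than shut.
Start: joints at [1.282, 0.213, -0.034, 1.323, 0, 1.571], TCP at [0.142, 0.479, 0.209] pointing down, gripper open.
Joint ranges: [-2.98, 2.98], [-0.74, 1.72], [-1.14, 1.35], [-2.1, 2.04], [-1.57, 1.44], [-3.14, 3.14]. Speed limits (rad/s): [1.89, 1.89, 2.39, 2.57, 3.14, 3.14].

### API

Orientations are given as a rotation vector (axis times angle).
In Python, from rig import env, viewer gives the robot as it stands.
- The arm moves only by the tool apply_moves, never from a script. Its argument "rows" is a list of rows, each an object of numbers: "tx", "ty", "tz": the shift along the tool's x, y, z in m; "rx", "ry", "rz": the turn, a rotation vector about the tool's x, y, z in rad; "grip": the opening, from 0 (shut) to 1 (fully open). A call has 1 to 20 rows; each row is the pose to reach, as a shift and turn from the pose commanded when the call began, along the tool's axes at that moment; what a row does not reach only later rows make up. A row lasts 1/8 s, in which the tool goes at most 62.5 mm and 10.7 degrees, less where a joint would pass 70% of its speed; a pose out of reach is approached as far as the arm can. A call with a gripper value outside its range is refused whole. The fingers move at their own pace and stop on an object; "force" is the grip in N (left out, the last holds). Time passes only in rows, so rows that repeat a pose let the fingers close. It gives the time, the measured TCP pose, the force and the opening at its end, in the units of the state.
- env.observe(): the state, without advancing time (a new reading comes with each control period).
- viewer.read_camera(name): name is "side" or "top" or "wrist"; returns the picture (420x560x3 uint8, red, green, blue); there is no depth.
- viewer.get_calibration(name): a dict with "fovy" (degrees; the focal length in pixels is half the picture's height over the tangent of half this angle, whatever the lens; pixels are square), "cx", "cy" (the principal point, pixels), "camera_from_world" (4x4, takes a point from world to camera coordinates); the wrist camera has in their place "mount" (4x4, takes a point from camera to tool coordinates, whose origin is the TCP and whose axes are the tool frame's). Camera axes: x right, y down, z forward; pixel columns grow to the right and rows downward; lengths in m; the calibration is good to about 2 mm. A picture is of the moment at which its call begins: read the wrist's pose just before it. get_calibration takes no time and is no camera call.
- env.close_job(): hands the job in, once; it reports no verdict.
The state is a dict: "clock": time; "q": joint angles; "joint_vel": joint speeds; "tau": joint torques, N m; "eef_pos": TCP position; "ee_rot": TCP orientation; "wrist_force": force on the tool from outside, world axes, zero at the start; "moment": the same for the moment, N m; "width": finger opening in m.
Only numpy, scipy, OpenCV 4.12 (cv2) and the standard library are available. Lean on these libraries where they do the work, as an engineer would, in place of code of your own. Each camera call takes 0.05 s, during which the arm holds its last target.

## Working session

There is one attempt and no reset: what is moved stays moved. The work goes in short steps, Python scripts to look and compute and a tool call to move; the robot and the scene stay as the last step left them, time stands still between calls to the robot, and variables do not carry over. Pictures are saved under pics/ and viewed, and the job is handed in when it is done.

Besides the shell and the picture viewer there is one more tool, called by a JSON object that holds its "op" and its "data", one argument or row to a line. apply_moves: Moves the arm, as the interface text tells. Its arguments: {"type":"object","properties":{"rows":{"type":"array"},"force":{"type":"number"}},"required":["rows"]}

```bash
ls; mkdir -p pics
python3 - <<'E'
from rig import env, viewer
import cv2
print(env.observe())
for n in("side","top","wrist"):
    im=viewer.read_camera(n); cv2.imwrite(f"pics/{n}0.png",im[:,:,::-1]); print(n,viewer.get_calibration(n))
E
```

```text
pics
{'clock': 0.0, 'q': array([ 1.28200274e+00,  2.13325769e-01, -3.50737516e-02,  1.32351689e+00,
        6.41357822e-06,  1.57080563e+00]), 'joint_vel': array([ 0.00154726, -0.00072385,  0.0008891 , -0.00106508, -0.00048998,
       -0.00084334]), 'tau': array([-3.55638105e-03, -6.86169291e+01,  4.87115765e+01,  1.77378271e-02,
       -2.18130640e-04,  2.78196239e-07]), 'eef_pos': array([0.14228735, 0.4789293 , 0.20832555]), 'ee_rot': array([-1.33277284, -0.99321268,  0.99471125]), 'wrist_force': array([-0.05390242,  0.12570888,  0.97013153]), 'moment': array([ 0.00911943, -0.01944497,  0.01581554]), 'width': 0.08512268583278358}
side {'fovy': 50.744347528049104, 'cx': 275.0775567020034, 'cy': 215.33276748566092, 'camera_from_world': array([[ 0.97405074, -0.22456281,  0.028226  , -0.54333659],
       [-0.05489396, -0.35538973, -0.93310492,  0.10770476],
       [ 0.21957189,  0.9073421 , -0.35849477,  1.05155403],
       [ 0.        ,  0.        ,  0.        ,  1.        ]])}
top {'fovy': 47.16385887335688, 'cx': 279.7635676975929, 'cy': 215.53064254754332, 'camera_from_world': array([[-0.00740695, -0.9999438 ,  0.00758562, -0.02481947],
       [-0.98744657,  0.00611704, -0.1578349 ,  0.53673198],
       [ 0.15777963, -0.00865947, -0.98743638,  1.1799559 ],
       [ 0.        ,  0.        ,  0.        ,  1.        ]])}
wrist {'fovy': 63.66044720042343, 'cx': 279.9686582294593, 'cy': 208.6317396718731, 'mount': array([[ 9.99999775e-01,  6.34631056e-04, -2.18134847e-04,
        -8.09170376e-04],
       [ 4.04811205e-04, -3.11219013e-01,  9.50338130e-01,
        -1.66225098e-01],
       [ 5.35226379e-04, -9.50338005e-01, -3.11219200e-01,
         7.95131819e-02],
       [ 0.00000000e+00,  0.00000000e+00,  0.00000000e+00,
         1.00000000e+00]])}
```

View pics/top0.png

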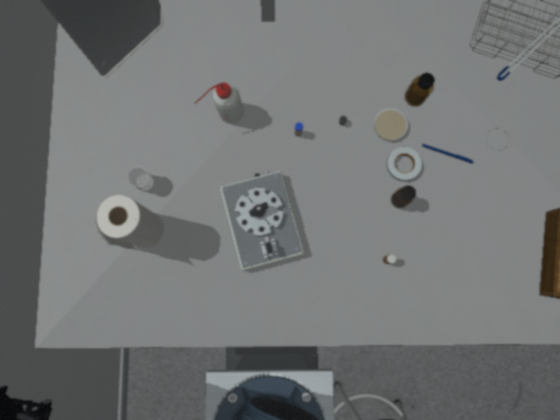

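View pics/side0.png

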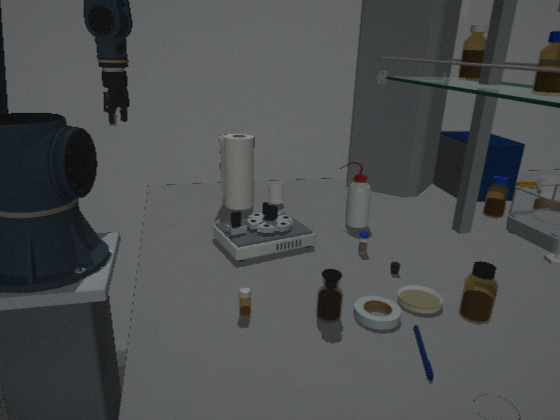

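View pics/wrist0.png

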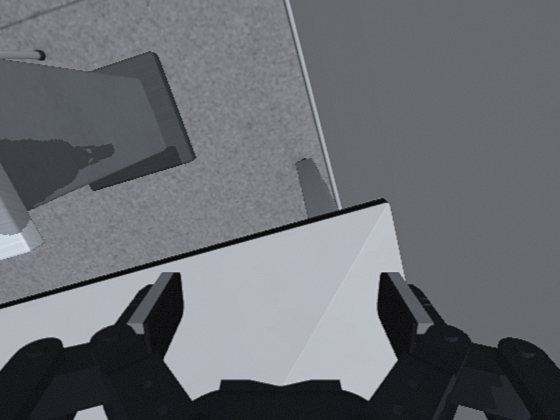

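```bash
cat > h.py <<'E'
import numpy as np, cv2
from scipy.spatial.transform import Rotation as R
from rig import env, viewer
def K(c):
    f=210/np.tan(np.radians(c['fovy']/2)); return f,c['cx'],c['cy']
def cfw(name,obs=None):
    c=viewer.get_calibration(name)
    if name!='wrist': return c,c['camera_from_world']
    T=np.eye(4);T[:3,:3]=R.from_rotvec(obs['ee_rot']).as_matrix();T[:3,3]=obs['eef_pos']
    return c,np.linalg.inv(T@c['mount'])
def ray(uv,z,name,obs=None):
    c,M=cfw(name,obs);f,cx,cy=K(c);W=np.linalg.inv(M)
    d=W[:3,:3]@np.array([(uv[0]-cx)/f,(uv[1]-cy)/f,1]);o=W[:3,3]
    return o+d*(z-o[2])/d[2]
def proj(p,name,obs=None):
    c,M=cfw(name,obs);f,cx,cy=K(c);q=M[:3,:3]@np.array(p)+M[:3,3]
    return np.array([cx+f*q[0]/q[2],cy+f*q[1]/q[2]])
E
python3 - <<'E'
import cv2
im=cv2.imread('pics/top0.png')
cv2.imwrite('pics/topz.png',cv2.resize(im[165:275,210:310],None,fx=6,fy=5.4,interpolation=cv2.INTER_CUBIC))
im=cv2.imread('pics/side0.png')
cv2.imwrite('pics/sidez.png',cv2.resize(im[190:265,205:325],None,fx=6,fy=6,interpolation=cv2.INTER_CUBIC))
from h import *
for n,uv,z in [('corner',(221,187),.045),('c2',(279,173),.045),('c3',(302,252),.045),('c4',(242,269),.045),('disc',(260,211),.064)]:
    print(n,ray(uv,z,'top'))
E
```

```text
corner [0.61103951 0.12135243 0.045     ]
c2 [ 0.64701718 -0.02730739  0.045     ]
c3 [ 0.44324647 -0.08351731  0.045     ]
c4 [0.40189283 0.06661578 0.045     ]
disc [0.54492503 0.0210335  0.064     ]
```

View pics/topz.png

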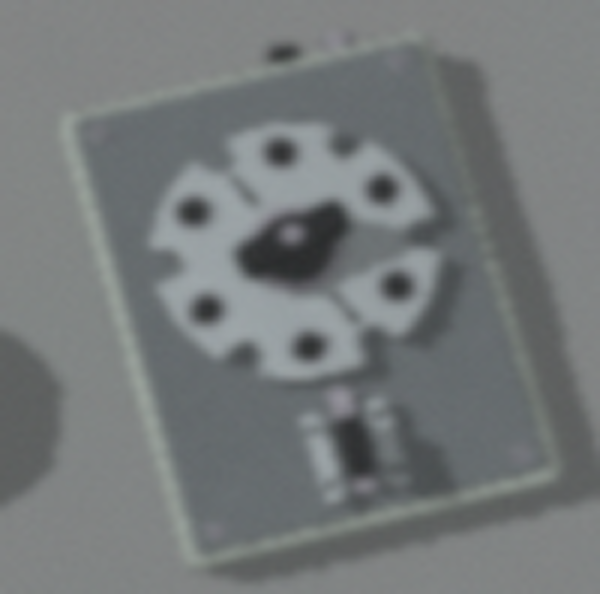

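View pics/sidez.png

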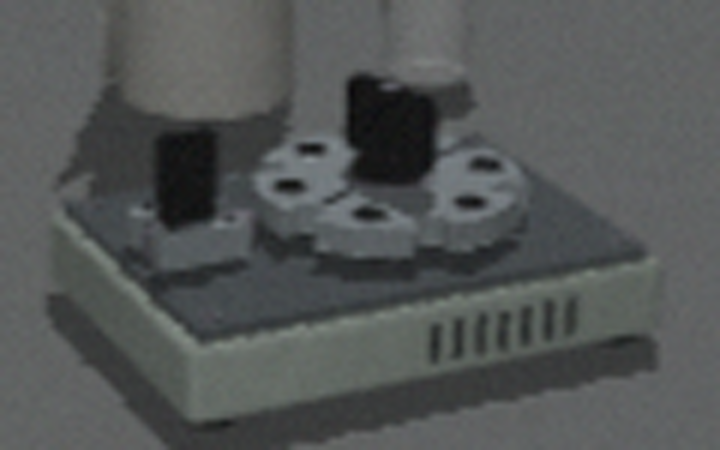

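Run:
```python
from h import *
o=env.observe();M=R.from_rotvec(o['ee_rot']).as_matrix();print(M.round(3))
# target: down, z tool direction yaw
for yaw in (0.02,):
    z=np.array([np.cos(yaw),np.sin(yaw),0]);y=np.array([0,0,-1.]);x=np.cross(y,z)
    for sgn in (1,-1):
        T=np.c_[sgn*x,y,sgn*z]
        print(sgn,'rotvec tool',R.from_matrix(M.T@T).as_rotvec())
print('shift',M.T@(np.array([0.53,0.018,0.24])-o['eef_pos']))
```

```text
[[ 0.285 -0.    -0.959]
 [ 0.959 -0.001  0.285]
 [-0.001 -1.    -0.   ]]
1 rotvec tool [ 1.15105920e-03  2.83273639e+00 -1.61395205e-04]
-1 rotvec tool [-1.13042758e-04 -3.08856038e-01 -8.06212961e-04]
shift [-0.33154075 -0.0312724  -0.50292299]
```

{"op": "apply_moves", "data": {
  "rows": [
    {"tx": -0.03, "ty": -0.03, "tz": -0.05},
    {"tx": -0.07, "ty": -0.031, "tz": -0.1},
    {"tx": -0.1, "ty": -0.031, "tz": -0.15},
    {"tx": -0.13, "ty": -0.031, "tz": -0.2}
  ]
}}

```text
validation failed for argument at $.ro...
```

Run:
```python
from h import *
o=env.observe();print(o['clock'],o['q'].round(3),o['eef_pos'],R.from_rotvec(o['ee_rot']).as_matrix().round(3))
M=R.from_rotvec(o['ee_rot']).as_matrix()
print('shift',M.T@(np.array([0.53,0.018,0.24])-o['eef_pos']))
```

```text
0.15 [ 1.282  0.213 -0.035  1.324 -0.     1.571] [0.14234737 0.47904117 0.20845264] [[ 0.285 -0.    -0.959]
 [ 0.959 -0.001  0.285]
 [-0.001 -1.    -0.   ]]
shift [-0.33154075 -0.0312724  -0.50292299]
```

{"op": "apply_moves", "data": {
  "rows": [
    {"tx": -0.03, "ty": -0.03, "tz": -0.05, "rx": 0, "ry": 0, "rz": 0, "grip": 1},
    {"tx": -0.07, "ty": -0.031, "tz": -0.1, "rx": 0, "ry": 0, "rz": 0, "grip": 1},
    {"tx": -0.1, "ty": -0.031, "tz": -0.15, "rx": 0, "ry": 0, "rz": 0, "grip": 1},
    {"tx": -0.13, "ty": -0.031, "tz": -0.2, "rx": 0, "ry": 0, "rz": 0, "grip": 1}
  ]
}}

```text
clock: 0.65
eef_pos: [0.298, 0.296, 0.2399]
ee_rot: [-1.332, -0.994, 0.994]
wrist_force: [0.7, 1.3, -0.3]
width: 0.0857
```

Run:
```python
from h import *
o=env.observe();print(o['clock'],o['q'].round(3),o['eef_pos'],R.from_rotvec(o['ee_rot']).as_matrix().round(3))
M=R.from_rotvec(o['ee_rot']).as_matrix()
print('shift',M.T@(np.array([0.53,0.018,0.24])-o['eef_pos']))
```

```text
0.65 [ 0.782  0.044 -0.151  1.375 -0.     1.071] [0.29795419 0.29601136 0.23987843] [[ 0.285  0.    -0.959]
 [ 0.959  0.     0.285]
 [ 0.    -1.    -0.   ]]
shift [-2.00491244e-01 -1.09748273e-04 -3.01560673e-01]
```

{"op": "apply_moves", "data": {
  "rows": [
    {"tx": -0.03, "ty": 0, "tz": -0.05, "rx": 0, "ry": -0.1, "rz": 0, "grip": 1},
    {"tx": -0.065, "ty": 0, "tz": -0.1, "rx": 0, "ry": -0.2, "rz": 0, "grip": 1},
    {"tx": -0.1, "ty": 0, "tz": -0.15, "rx": 0, "ry": -0.3, "rz": 0, "grip": 1},
    {"tx": -0.13, "ty": 0, "tz": -0.2, "rx": 0, "ry": -0.4, "rz": 0, "grip": 1},
    {"tx": -0.165, "ty": 0, "tz": -0.25, "rx": 0, "ry": -0.5, "rz": 0, "grip": 1},
    {"tx": -0.2, "ty": 0, "tz": -0.3, "rx": 0, "ry": -0.55, "rz": 0, "grip": 1},
    {"tx": -0.2, "ty": 0, "tz": -0.3, "rx": 0, "ry": -0.55, "rz": 0, "grip": 1},
    {"tx": -0.2, "ty": 0, "tz": -0.3, "rx": 0, "ry": -0.55, "rz": 0, "grip": 1}
  ]
}}

```text
clock: 1.65
eef_pos: [0.5274, 0.0206, 0.2395]
ee_rot: [-1.074, -1.398, 1.398]
wrist_force: [0.4, 0.9, 0.7]
width: 0.0849
```

Run:
```python
from h import *
o=env.observe();print(o['clock'],o['q'].round(3),o['eef_pos'],R.from_rotvec(o['ee_rot']).as_matrix().round(3))
import pickle
im=viewer.read_camera('wrist');cv2.imwrite('pics/w1.png',im[:,:,::-1]);pickle.dump(o,open('o1.pkl','wb'))
```

```text
1.65 [ 0.039  0.27   0.116  1.418  0.    -0.221] [0.52736791 0.02062003 0.23948165] [[-0.257 -0.001 -0.966]
 [ 0.966  0.    -0.257]
 [ 0.    -1.     0.001]]
```

View pics/w1.png

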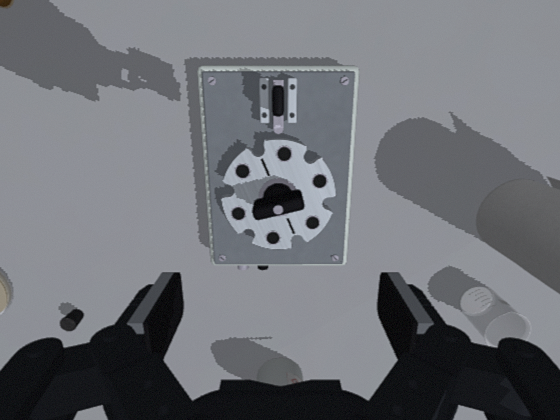

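```bash
cat > meas.py <<'E'
from h import *
import pickle,sys
def blobs(im,lo,hi,thr,box):
    g=im.max(2);u0,v0,u1,v1=box
    m=np.zeros(g.shape,np.uint8);m[v0:v1,u0:u1]=(g[v0:v1,u0:u1]<thr)
    n,l,s,c=cv2.connectedComponentsWithStats(m)
    return [(c[i],s[i],l==i) for i in range(1,n) if lo<=s[i][4]<=hi]
if __name__=='__main__':
    im=cv2.imread(sys.argv[1]);o=pickle.load(open(sys.argv[2],'rb'))
    for c,s,l in blobs(im,15,3000,70,tuple(map(int,sys.argv[3:7]))):
        v,u=np.nonzero(l)
        r=cv2.minAreaRect(np.c_[u,v].astype(np.float32))
        print(c.round(1),s,'rect',np.round(r[0],1),np.round(r[1],1),round(r[2],1),'z64',ray(c,.064,'wrist',o)[:2].round(4))
E
python3 meas.py pics/w1.png o1.pkl 200 60 360 262
python3 -c "
import cv2
im=cv2.imread('pics/w1.png');cv2.imwrite('pics/w1z.png',cv2.resize(im[65:265,190:365],None,fx=3,fy=3,interpolation=cv2.INTER_CUBIC))"
```

```text
[263.6  86.2] [262  84   4   5  16] rect [263.5  86. ] [4. 3.] 90.0 z64 [ 0.444  -0.0187]
[277.5 100.3] [271  86  14  30 378] rect [277.5 100.5] [29. 13.] 90.0 z64 [ 0.4529 -0.0027]
[283.9 153.5] [278 147  13  14 137] rect [284.  153.5] [12. 12.] 45.0 z64 [0.5007 0.0166]
[264.8 166.5] [261 159   8  17  25] rect [264.9 166.8] [17.5  1.3] 66.8 z64 [0.5185 0.0013]
[242.1 170.8] [236 165  13  13 133] rect [242. 171.] [12. 12.] 90.0 z64 [ 0.5288 -0.0202]
[319.2 180.8] [313 175  13  13 129] rect [319.3 180.8] [11.3 12. ] 45.0 z64 [0.5184 0.0593]
[277.3 200.9] [ 253  183   51   37 1198] rect [275.8 198.9] [31.8 51.4] 76.6 z64 [0.5506 0.0229]
[237.9 213.2] [232 208  13  12 117] rect [238. 213.] [11.3 11.3] 45.0 z64 [ 0.5747 -0.0142]
[312.3 222.3] [307 217  12  12 112] rect [312.3 222.3] [10.6 11.3] 45.0 z64 [0.5642 0.0655]
[290.2 225.1] [287 219   7  14  18] rect [290.3 225.4] [14.3  1.1] 66.8 z64 [0.5734 0.0433]
[272.5 237.6] [267 232  12  12 110] rect [272.5 237.5] [11. 11.] 90.0 z64 [0.5925 0.0286]
```

View pics/w1z.png

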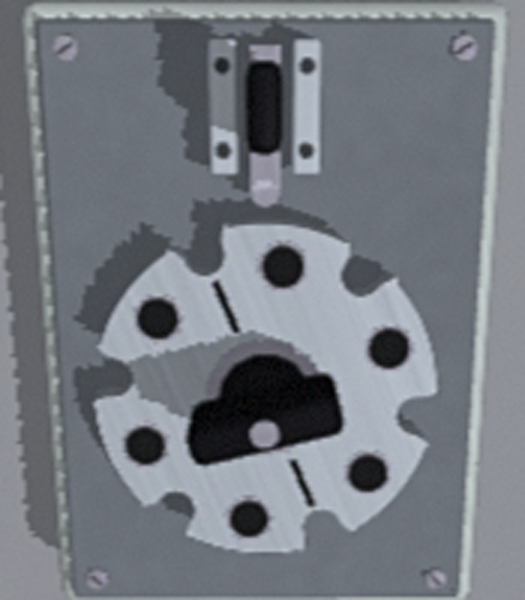

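Run:
```python
from h import *
import pickle
o=pickle.load(open('o1.pkl','rb'))
Z=lambda a:(a[0]/3+190-.33,a[1]/3+65-.33)
s=[ray(Z(p),.045,'wrist',o)[:2] for p in [(65,47),(463,45),(97,579),(437,578)]]
print(np.array(s).round(4))
for a,b in((0,2),(1,3)): d=s[b]-s[a];print('yaw x',np.degrees(np.arctan2(d[1],d[0])),np.hypot(*d))
for a,b in((0,1),(2,3)): d=s[b]-s[a];print('yaw y',np.degrees(np.arctan2(d[1],d[0]))-90,np.hypot(*d))
w=np.array([[.5007,.0166],[.5288,-.0202],[.5184,.0593],[.5747,-.0142],[.5642,.0655],[.5925,.0286]])
c=w.mean(0);print('c',c,np.hypot(*(w-c).T))
print(np.sort(np.degrees(np.arctan2(*(w-c).T[::-1]))%60), np.degrees(np.arctan2(*(w-c).T[::-1])))
l=np.array([.5734-.5185,.0433-.0013]);print('line',np.degrees(np.arctan2(l[1],l[0])))
p,q=[ray(Z(t),.106,'wrist',o)[:2] for t in [(200,465),(343,430)]]
d=q-p;print('bar',np.degrees(np.arctan2(d[1],d[0])),np.hypot(*d),'dot',ray(Z((264,433)),.106,'wrist',o))
print('fin top',[ray(Z(t),.099,'wrist',o)[:2].round(4) for t in [(263,63),(263,152)]], ray((277.5,100.3),.095,'wrist',o))
print('bolt tip',ray(Z((264,205)),.056,'wrist',o))
```

```text
[[ 0.4517 -0.0715]
 [ 0.417   0.0563]
 [ 0.6405 -0.0208]
 [ 0.6056  0.108 ]]
yaw x 15.018001453194117 0.19546286368955806
yaw x 15.31683846422841 0.19562002455860886
yaw y 15.209095891008332 0.1323995230989771
yaw y 15.141286193019468 0.1334193843059391
c [0.54655 0.0226 ] [0.04624092 0.04633468 0.0462527  0.04633209 0.04638893 0.04634007]
[7.41402424 7.43940385 7.45544704 7.47525538 7.48928735 7.63666033] [-172.54455296 -112.52474462  127.48928735  -52.58597576   67.63666033
    7.43940385]
line 37.41697613632184
bar 119.45792476309306 0.04612467855275396 dot [0.54586752 0.02240458 0.106     ]
fin top [array([ 0.4412, -0.0056]), array([0.4648, 0.0006])] [ 0.4526654 -0.0024889  0.095    ]
bolt tip [0.48342102 0.00552174 0.056     ]
```

{"op": "apply_moves", "data": {
  "rows": [
    {"tx": -0.003, "ty": 0, "tz": -0.019, "rx": 0, "ry": -0.18, "rz": 0, "grip": 1},
    {"tx": -0.003, "ty": 0.02, "tz": -0.019, "rx": 0, "ry": -0.36, "rz": 0, "grip": 1},
    {"tx": -0.003, "ty": 0.04, "tz": -0.019, "rx": 0, "ry": -0.54, "rz": 0, "grip": 1},
    {"tx": -0.003, "ty": 0.06, "tz": -0.019, "rx": 0, "ry": -0.72, "rz": 0, "grip": 1},
    {"tx": -0.003, "ty": 0.08, "tz": -0.019, "rx": 0, "ry": -0.9, "rz": 0, "grip": 1},
    {"tx": -0.003, "ty": 0.08, "tz": -0.019, "rx": 0, "ry": -1.08, "rz": 0, "grip": 1},
    {"tx": -0.003, "ty": 0.08, "tz": -0.019, "rx": 0, "ry": -1.26, "rz": 0, "grip": 1},
    {"tx": -0.003, "ty": 0.08, "tz": -0.019, "rx": 0, "ry": -1.44, "rz": 0, "grip": 1},
    {"tx": -0.003, "ty": 0.08, "tz": -0.019, "rx": 0, "ry": -1.62, "rz": 0, "grip": 1},
    {"tx": -0.003, "ty": 0.08, "tz": -0.019, "rx": 0, "ry": -1.8, "rz": 0, "grip": 1},
    {"tx": -0.003, "ty": 0.08, "tz": -0.019, "rx": 0, "ry": -1.824, "rz": 0, "grip": 1},
    {"tx": -0.003, "ty": 0.08, "tz": -0.019, "rx": 0, "ry": -1.824, "rz": 0, "grip": 1},
    {"tx": -0.003, "ty": 0.08, "tz": -0.019, "rx": 0, "ry": -1.824, "rz": 0, "grip": 1}
  ]
}}

```text
clock: 3.32
eef_pos: [0.5467, 0.0228, 0.1599]
ee_rot: [-0.506, 1.934, -1.934]
wrist_force: [-0.1, 0.5, -0.3]
width: 0.0854
```

```bash
cat > st.py <<'E'
from h import *
import pickle,sys
o=env.observe();M=R.from_rotvec(o['ee_rot']).as_matrix()
print(o['clock'],'q',o['q'].round(3),o['eef_pos'].round(4),'yaw',np.degrees(np.arctan2(M[1,0],M[0,0])).round(2)%360,'w',o['width'],'F',o['wrist_force'].round(1),'tilt',M[:,1].round(3))
if len(sys.argv)>1:
    cam=sys.argv[2] if len(sys.argv)>2 else 'wrist'
    im=viewer.read_camera(cam);cv2.imwrite(f'pics/{sys.argv[1]}.png',im[:,:,::-1]);pickle.dump(o,open(sys.argv[1]+'.pkl','wb'))
E
python3 st.py w2
```

```text
3.325 q [ 0.042  0.323 -0.012  1.235 -0.    -2.041] [0.5467 0.0228 0.1599] yaw 209.35 w 0.0854009412937427 F [-0.1  0.5 -0.3] tilt [ 0. -0. -1.]
```

View pics/w2.png

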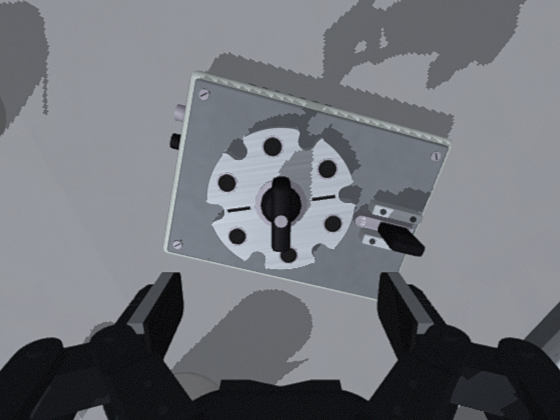

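The bar stands vertical in the picture at u≈281, between the jaws, so it is lined up for the grasp. I'll descend and close.

{"op": "apply_moves", "data": {
  "rows": [
    {"tx": 0, "ty": 0.04, "tz": 0, "rx": 0, "ry": 0, "rz": 0, "grip": 1},
    {"tx": 0, "ty": 0.07, "tz": 0, "rx": 0, "ry": 0, "rz": 0, "grip": 1},
    {"tx": 0, "ty": 0.083, "tz": 0, "rx": 0, "ry": 0, "rz": 0, "grip": 1},
    {"tx": 0, "ty": 0.083, "tz": 0, "rx": 0, "ry": 0, "rz": 0, "grip": 0.6},
    {"tx": 0, "ty": 0.083, "tz": 0, "rx": 0, "ry": 0, "rz": 0, "grip": 0.3},
    {"tx": 0, "ty": 0.083, "tz": 0, "rx": 0, "ry": 0, "rz": 0, "grip": 0},
    {"tx": 0, "ty": 0.083, "tz": 0, "rx": 0, "ry": 0, "rz": 0, "grip": 0},
    {"tx": 0, "ty": 0.083, "tz": 0, "rx": 0, "ry": 0, "rz": 0, "grip": 0},
    {"tx": 0, "ty": 0.083, "tz": 0, "rx": 0, "ry": 0, "rz": 0, "grip": 0}
  ],
  "force": 60
}}

```text
clock: 4.5
eef_pos: [0.5468, 0.0223, 0.0776]
ee_rot: [-0.508, 1.932, -1.933]
wrist_force: [-4.8, -2.6, 10.6]
width: 0.0114
```

```bash
python3 st.py
```

```text
4.5 q [ 4.100e-02  3.670e-01 -1.630e-01  1.040e+00 -1.000e-03 -2.044e+00] [0.5468 0.0223 0.0776] yaw 209.46 w 0.011357895111137556 F [-4.8 -2.6 10.6] tilt [ 0.    -0.001 -1.   ]
```

{"op": "apply_moves", "data": {
  "rows": [
    {"tx": 0, "ty": 0, "tz": 0, "rx": 0, "ry": 0.05, "rz": 0, "grip": 0},
    {"tx": 0, "ty": 0, "tz": 0, "rx": 0, "ry": 0.12, "rz": 0, "grip": 0},
    {"tx": 0, "ty": 0, "tz": 0, "rx": 0, "ry": 0.19, "rz": 0, "grip": 0},
    {"tx": 0, "ty": 0, "tz": 0, "rx": 0, "ry": 0.26, "rz": 0, "grip": 0},
    {"tx": 0, "ty": 0, "tz": 0, "rx": 0, "ry": 0.33, "rz": 0, "grip": 0},
    {"tx": 0, "ty": 0, "tz": 0, "rx": 0, "ry": 0.37, "rz": 0, "grip": 0},
    {"tx": 0, "ty": 0, "tz": 0, "rx": 0, "ry": 0.389, "rz": 0, "grip": 0},
    {"tx": 0, "ty": 0, "tz": 0, "rx": 0, "ry": 0.389, "rz": 0, "grip": 0},
    {"tx": 0, "ty": 0, "tz": 0, "rx": 0, "ry": 0.389, "rz": 0, "grip": 0}
  ]
}}

```text
clock: 5.62
eef_pos: [0.5464, 0.0221, 0.0776]
ee_rot: [-0.135, 2.156, -2.158]
wrist_force: [-8.7, -3.5, 13.9]
width: 0.0114
```

```bash
python3 st.py w3
```

```text
5.625 q [ 4.100e-02  3.670e-01 -1.640e-01  1.040e+00 -1.000e-03 -1.655e+00] [0.5464 0.0221 0.0776] yaw 187.17 w 0.011365970747249054 F [-8.7 -3.5 13.9] tilt [-0.    -0.001 -1.   ]
```

View pics/w3.png

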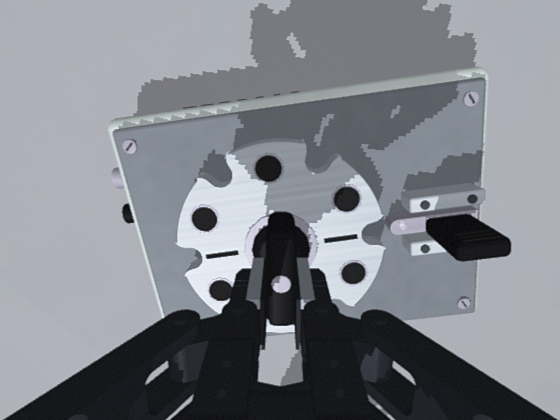

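```bash
python3 meas.py pics/w3.png w3.pkl 180 130 400 290 >m.txt; cat m.txt
python3 - <<'E'
import re
from h import *
c=np.array([.5465,.0225])
for L in open('m.txt'):
    n=re.search(r'z64 \[\s*(\S+)\s+(\S+?)\]',L);p=np.array([float(n[1]),float(n[2])])-c
    if .04<np.hypot(*p)<.052: print(np.hypot(*p),(np.degrees(np.arctan2(p[1],p[0]))+30)%60)
E
```

```text
[267.9 168.2] [255 156  27  26 535] rect [268. 168.] [25.5 25.5] 45.0 z64 [ 0.5583 -0.0215]
[346.2 198.6] [334 187  25  24 476] rect [346.  198.5] [23. 24.] 90.0 z64 [ 0.5133 -0.01  ]
[204.  218.7] [192 208  25  23 434] rect [204.  218.5] [23.3 21.9] 45.0 z64 [0.5907 0.0118]
[280.5 249. ] [ 253  212   57   78 2848] rect [281.  250.5] [77. 56.] 90.0 z64 [0.5456 0.0249]
[340.6 238.2] [325 235  32   7 111] rect [340.5 238.2] [ 3.4 31.5] 82.4 z64 [0.5121 0.0138]
[222.1 254.2] [207 251  31   7  99] rect [222.  254.2] [ 3.3 30.4] 82.6 z64 [0.579  0.0325]
[353.  272.8] [342 263  23  21 375] rect [353. 273.] [20. 22.] 90.0 z64 [0.5007 0.0348]
[234.1 281.8] [210 269  41  21 441] rect [230. 279.] [20. 40.] 90.0 z64 [0.5705 0.0498]
[318.1 279.6] [310 269  18  21 279] rect [318.5 279. ] [22.5 14.1] 80.5 z64 [0.5207 0.042 ]
0.045554802161791905 15.012434911913061Traceback (most recent call last):
  File "<stdin>", line 5, in <module>
TypeError: 'NoneType' object is not subscriptable
```

{"op": "apply_moves", "data": {
  "rows": [
    {"tx": 0, "ty": 0, "tz": 0, "rx": 0, "ry": 0, "rz": 0, "grip": 0.3},
    {"tx": 0, "ty": 0, "tz": 0, "rx": 0, "ry": 0, "rz": 0, "grip": 0.6},
    {"tx": 0, "ty": 0, "tz": 0, "rx": 0, "ry": 0, "rz": 0, "grip": 1},
    {"tx": 0, "ty": 0, "tz": 0, "rx": 0, "ry": 0, "rz": 0, "grip": 1},
    {"tx": 0, "ty": 0, "tz": 0, "rx": 0, "ry": 0, "rz": 0, "grip": 1},
    {"tx": 0, "ty": -0.04, "tz": 0, "rx": 0, "ry": 0, "rz": 0, "grip": 1},
    {"tx": 0, "ty": -0.075, "tz": 0, "rx": 0, "ry": 0, "rz": 0, "grip": 1},
    {"tx": 0.02, "ty": -0.085, "tz": 0, "rx": 0, "ry": 0.17, "rz": 0, "grip": 1},
    {"tx": 0.04, "ty": -0.085, "tz": 0.005, "rx": 0, "ry": 0.34, "rz": 0, "grip": 1},
    {"tx": 0.06, "ty": -0.085, "tz": 0.01, "rx": 0, "ry": 0.51, "rz": 0, "grip": 1},
    {"tx": 0.08, "ty": -0.085, "tz": 0.013, "rx": 0, "ry": 0.68, "rz": 0, "grip": 1},
    {"tx": 0.096, "ty": -0.085, "tz": 0.013, "rx": 0, "ry": 0.85, "rz": 0, "grip": 1},
    {"tx": 0.096, "ty": -0.085, "tz": 0.013, "rx": 0, "ry": 1.02, "rz": 0, "grip": 1},
    {"tx": 0.096, "ty": -0.085, "tz": 0.013, "rx": 0, "ry": 1.19, "rz": 0, "grip": 1},
    {"tx": 0.096, "ty": -0.085, "tz": 0.013, "rx": 0, "ry": 1.36, "rz": 0, "grip": 1},
    {"tx": 0.096, "ty": -0.085, "tz": 0.013, "rx": 0, "ry": 1.431, "rz": 0, "grip": 1},
    {"tx": 0.096, "ty": -0.085, "tz": 0.013, "rx": 0, "ry": 1.431, "rz": 0, "grip": 1},
    {"tx": 0.096, "ty": -0.085, "tz": 0.013, "rx": 0, "ry": 1.431, "rz": 0, "grip": 1}
  ]
}}

```text
clock: 7.92
eef_pos: [0.4532, -0.0024, 0.1618]
ee_rot: [-1.071, -1.403, 1.403]
wrist_force: [-0.2, -0.1, 0.0]
width: 0.0856
```

```bash
python3 st.py w4
```

```text
7.925 q [-0.005  0.132 -0.252  1.187  0.    -0.272] [ 0.4532 -0.0024  0.1618] yaw 105.3 w 0.08559819683061441 F [-0.2 -0.1  0. ] tilt [ 0.  0. -1.]
```

View pics/w4.png

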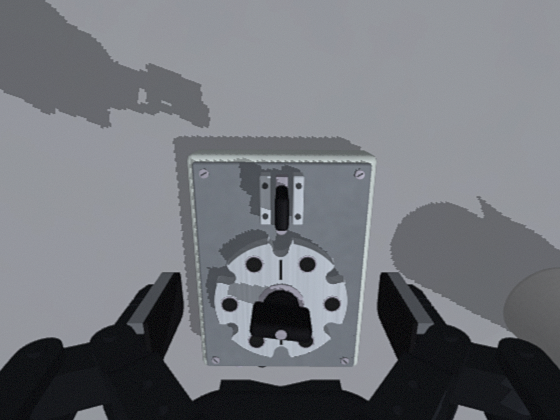

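The dark line runs vertically at u≈281 and a notch faces the bolt. The fin is centred between the jaws.

{"op": "apply_moves", "data": {
  "rows": [
    {"tx": 0, "ty": 0.05, "tz": 0, "rx": 0, "ry": 0, "rz": 0, "grip": 1},
    {"tx": 0, "ty": 0.08, "tz": 0, "rx": 0, "ry": 0, "rz": 0, "grip": 1},
    {"tx": 0, "ty": 0.091, "tz": 0, "rx": 0, "ry": 0, "rz": 0, "grip": 1},
    {"tx": 0, "ty": 0.091, "tz": 0, "rx": 0, "ry": 0, "rz": 0, "grip": 0.6},
    {"tx": 0, "ty": 0.091, "tz": 0, "rx": 0, "ry": 0, "rz": 0, "grip": 0.3},
    {"tx": 0, "ty": 0.091, "tz": 0, "rx": 0, "ry": 0, "rz": 0, "grip": 0},
    {"tx": 0, "ty": 0.091, "tz": 0, "rx": 0, "ry": 0, "rz": 0, "grip": 0},
    {"tx": 0, "ty": 0.091, "tz": 0, "rx": 0, "ry": 0, "rz": 0, "grip": 0},
    {"tx": 0, "ty": 0.091, "tz": 0, "rx": 0, "ry": 0, "rz": 0, "grip": 0}
  ],
  "force": 40
}}

```text
clock: 9.1
eef_pos: [0.4534, -0.0016, 0.0714]
ee_rot: [-1.071, -1.404, 1.4]
wrist_force: [-3.8, 7.0, 8.4]
width: 0.0081
```

{"op": "apply_moves", "data": {
  "rows": [
    {"tx": 0, "ty": 0, "tz": -0.003, "rx": 0, "ry": 0, "rz": 0, "grip": 0},
    {"tx": 0, "ty": 0, "tz": -0.006, "rx": 0, "ry": 0, "rz": 0, "grip": 0},
    {"tx": 0, "ty": 0, "tz": -0.009, "rx": 0, "ry": 0, "rz": 0, "grip": 0},
    {"tx": 0, "ty": 0, "tz": -0.012, "rx": 0, "ry": 0, "rz": 0, "grip": 0},
    {"tx": 0, "ty": 0, "tz": -0.015, "rx": 0, "ry": 0, "rz": 0, "grip": 0},
    {"tx": 0, "ty": 0, "tz": -0.018, "rx": 0, "ry": 0, "rz": 0, "grip": 0},
    {"tx": 0, "ty": 0, "tz": -0.019, "rx": 0, "ry": 0, "rz": 0, "grip": 0},
    {"tx": 0, "ty": 0, "tz": -0.019, "rx": 0, "ry": 0, "rz": 0, "grip": 0},
    {"tx": 0, "ty": 0, "tz": -0.019, "rx": 0, "ry": 0, "rz": 0, "grip": 0}
  ]
}}

```text
clock: 10.22
eef_pos: [0.4699, 0.0029, 0.0713]
ee_rot: [-1.07, -1.401, 1.402]
wrist_force: [-16.0, 1.4, 21.4]
width: 0.0086
```

```bash
python3 st.py w5
```

```text
10.225 q [ 0.006  0.227 -0.375  0.971  0.    -0.26 ] [0.4699 0.0029 0.0713] yaw 105.2 w 0.008590968111460555 F [-16.    1.4  21.4] tilt [-0.002  0.    -1.   ]
```

View pics/w5.png

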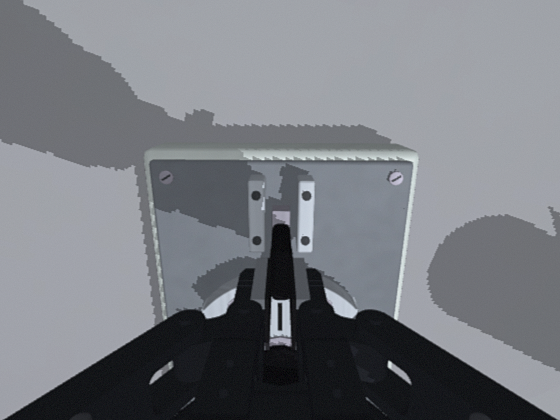

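{"op": "apply_moves", "data": {
  "rows": [
    {"tx": 0, "ty": 0, "tz": -0.001, "rx": 0, "ry": 0, "rz": 0, "grip": 0},
    {"tx": 0, "ty": 0, "tz": -0.001, "rx": 0, "ry": 0, "rz": 0, "grip": 0},
    {"tx": 0, "ty": 0, "tz": 0, "rx": 0, "ry": 0, "rz": 0, "grip": 0.5},
    {"tx": 0, "ty": 0, "tz": 0, "rx": 0, "ry": 0, "rz": 0, "grip": 1},
    {"tx": 0, "ty": 0, "tz": 0, "rx": 0, "ry": 0, "rz": 0, "grip": 1},
    {"tx": 0, "ty": 0, "tz": 0, "rx": 0, "ry": 0, "rz": 0, "grip": 1},
    {"tx": 0, "ty": -0.04, "tz": 0, "rx": 0, "ry": 0, "rz": 0, "grip": 1},
    {"tx": 0, "ty": -0.085, "tz": 0, "rx": 0, "ry": 0, "rz": 0, "grip": 1},
    {"tx": 0, "ty": -0.085, "tz": -0.03, "rx": 0, "ry": -0.17, "rz": 0, "grip": 1},
    {"tx": -0.001, "ty": -0.085, "tz": -0.06, "rx": 0, "ry": -0.34, "rz": 0, "grip": 1},
    {"tx": -0.001, "ty": -0.085, "tz": -0.079, "rx": 0, "ry": -0.51, "rz": 0, "grip": 1},
    {"tx": -0.001, "ty": -0.085, "tz": -0.079, "rx": 0, "ry": -0.68, "rz": 0, "grip": 1},
    {"tx": -0.001, "ty": -0.085, "tz": -0.079, "rx": 0, "ry": -0.85, "rz": 0, "grip": 1},
    {"tx": -0.001, "ty": -0.085, "tz": -0.079, "rx": 0, "ry": -1.02, "rz": 0, "grip": 1},
    {"tx": -0.001, "ty": -0.085, "tz": -0.079, "rx": 0, "ry": -1.19, "rz": 0, "grip": 1},
    {"tx": -0.001, "ty": -0.085, "tz": -0.079, "rx": 0, "ry": -1.36, "rz": 0, "grip": 1},
    {"tx": -0.001, "ty": -0.085, "tz": -0.079, "rx": 0, "ry": -1.431, "rz": 0, "grip": 1},
    {"tx": -0.001, "ty": -0.085, "tz": -0.079, "rx": 0, "ry": -1.431, "rz": 0, "grip": 1},
    {"tx": -0.001, "ty": -0.085, "tz": -0.079, "rx": 0, "ry": -1.431, "rz": 0, "grip": 1}
  ]
}}

```text
clock: 12.65
eef_pos: [0.548, 0.0224, 0.1557]
ee_rot: [-0.134, 2.158, -2.158]
wrist_force: [0.1, 0.1, 1.2]
width: 0.0851
```

```bash
python3 st.py w6
```

```text
12.65 q [ 0.041  0.327 -0.017  1.227 -0.    -1.654] [0.548  0.0224 0.1557] yaw 187.08 w 0.0851338431336914 F [0.1 0.1 1.2] tilt [-0. -0. -1.]
```

View pics/w6.png

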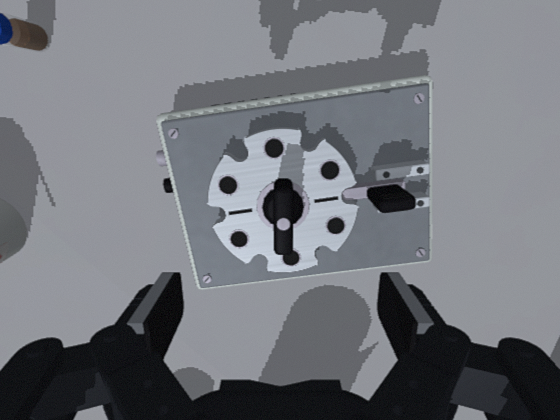

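The bolt tip at (343,194) sits inside the notch and the disc is straight. Next I grip the nut again.

{"op": "apply_moves", "data": {
  "rows": [
    {"tx": 0.0015, "ty": 0.04, "tz": 0, "rx": 0, "ry": 0, "rz": 0, "grip": 1},
    {"tx": 0.0015, "ty": 0.07, "tz": 0, "rx": 0, "ry": 0, "rz": 0, "grip": 1},
    {"tx": 0.0015, "ty": 0.078, "tz": 0, "rx": 0, "ry": 0, "rz": 0, "grip": 1},
    {"tx": 0.0015, "ty": 0.078, "tz": 0, "rx": 0, "ry": 0, "rz": 0, "grip": 0.6},
    {"tx": 0.0015, "ty": 0.078, "tz": 0, "rx": 0, "ry": 0, "rz": 0, "grip": 0.3},
    {"tx": 0.0015, "ty": 0.078, "tz": 0, "rx": 0, "ry": 0, "rz": 0, "grip": 0},
    {"tx": 0.0015, "ty": 0.078, "tz": 0, "rx": 0, "ry": 0, "rz": 0, "grip": 0},
    {"tx": 0.0015, "ty": 0.078, "tz": 0, "rx": 0, "ry": 0, "rz": 0, "grip": 0},
    {"tx": 0.0015, "ty": 0.078, "tz": 0, "rx": 0, "ry": 0, "rz": 0, "grip": 0}
  ],
  "force": 90
}}

```text
clock: 13.82
eef_pos: [0.5463, 0.0221, 0.0786]
ee_rot: [-0.135, 2.156, -2.157]
wrist_force: [-7.1, -0.9, 13.2]
width: 0.01
```

{"op": "apply_moves", "data": {
  "rows": [
    {"tx": 0, "ty": 0, "tz": 0, "rx": 0, "ry": 0.1, "rz": 0, "grip": 0},
    {"tx": 0, "ty": 0, "tz": 0, "rx": 0, "ry": 0.2, "rz": 0, "grip": 0},
    {"tx": 0, "ty": 0, "tz": 0, "rx": 0, "ry": 0.3, "rz": 0, "grip": 0},
    {"tx": 0, "ty": 0, "tz": 0, "rx": 0, "ry": 0.4, "rz": 0, "grip": 0},
    {"tx": 0, "ty": 0, "tz": 0, "rx": 0, "ry": 0.5, "rz": 0, "grip": 0},
    {"tx": 0, "ty": 0, "tz": 0, "rx": 0, "ry": 0.6, "rz": 0, "grip": 0},
    {"tx": 0, "ty": 0, "tz": 0, "rx": 0, "ry": 0.7, "rz": 0, "grip": 0},
    {"tx": 0, "ty": 0, "tz": 0, "rx": 0, "ry": 0.8, "rz": 0, "grip": 0},
    {"tx": 0, "ty": 0, "tz": 0, "rx": 0, "ry": 0.9, "rz": 0, "grip": 0},
    {"tx": 0, "ty": 0, "tz": 0, "rx": 0, "ry": 1.0, "rz": 0, "grip": 0},
    {"tx": 0, "ty": 0, "tz": 0, "rx": 0, "ry": 1.1, "rz": 0, "grip": 0},
    {"tx": 0, "ty": 0, "tz": 0, "rx": 0, "ry": 1.2, "rz": 0, "grip": 0},
    {"tx": 0, "ty": 0, "tz": 0, "rx": 0, "ry": 1.28, "rz": 0, "grip": 0},
    {"tx": 0, "ty": 0, "tz": 0, "rx": 0, "ry": 1.34, "rz": 0, "grip": 0},
    {"tx": 0, "ty": 0, "tz": 0, "rx": 0, "ry": 1.4, "rz": 0, "grip": 0}
  ]
}}

```text
clock: 15.7
eef_pos: [0.5451, 0.0228, 0.0785]
ee_rot: [-1.053, -1.422, 1.423]
wrist_force: [-16.0, 4.5, 19.7]
width: 0.0103
```

```bash
python3 st.py; python3 -c "
from h import *
print(env.observe()['moment'])"
```

```text
15.7 q [ 4.100e-02  3.650e-01 -1.640e-01  1.044e+00  1.000e-03 -2.540e-01] [0.5451 0.0228 0.0785] yaw 106.89 w 0.01025661819482232 F [-16.    4.5  19.7] tilt [-0.002  0.001 -1.   ]
[0.94948897 3.33140986 0.23376906]
```

Still only the 0.23 N m of friction. I'll carry on to the stop in small steps.

{"op": "apply_moves", "data": {
  "rows": [
    {"tx": 0, "ty": 0, "tz": 0, "rx": 0, "ry": 0.03, "rz": 0, "grip": 0},
    {"tx": 0, "ty": 0, "tz": 0, "rx": 0, "ry": 0.06, "rz": 0, "grip": 0},
    {"tx": 0, "ty": 0, "tz": 0, "rx": 0, "ry": 0.08, "rz": 0, "grip": 0},
    {"tx": 0, "ty": 0, "tz": 0, "rx": 0, "ry": 0.08, "rz": 0, "grip": 0}
  ]
}}

```text
clock: 16.2
eef_pos: [0.5451, 0.0229, 0.0785]
ee_rot: [-1.096, -1.366, 1.366]
wrist_force: [-16.4, 4.7, 19.7]
width: 0.01
```

```bash
python3 st.py; python3 -c "
from h import *
print(env.observe()['moment'])"
```

```text
16.2 q [ 4.100e-02  3.650e-01 -1.640e-01  1.044e+00  1.000e-03 -1.750e-01] [0.5451 0.0229 0.0785] yaw 102.4 w 0.010035621886252734 F [-16.4   4.7  19.7] tilt [-0.002  0.001 -1.   ]
[1.05468305 3.37330652 0.1542884 ]
```

```bash
python3 st.py w7
```

```text
16.2 q [ 4.100e-02  3.650e-01 -1.640e-01  1.044e+00  1.000e-03 -1.750e-01] [0.5451 0.0229 0.0785] yaw 102.4 w 0.010035621886252734 F [-16.4   4.7  19.7] tilt [-0.002  0.001 -1.   ]
```

View pics/w7.png

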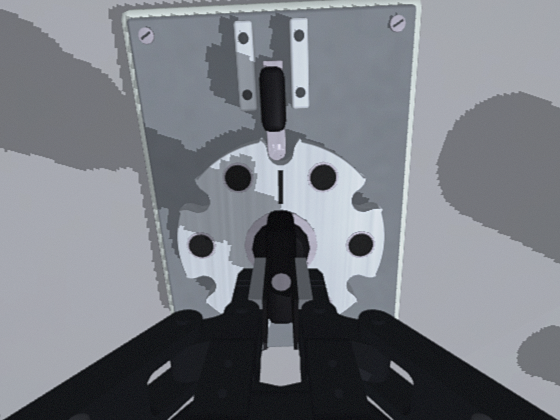

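The line (281,186) and the bar are collinear, and the disc has taken up its play. I'll press slightly further to confirm the stop.

{"op": "apply_moves", "data": {
  "rows": [
    {"tx": 0, "ty": 0, "tz": 0, "rx": 0, "ry": 0.03, "rz": 0, "grip": 0},
    {"tx": 0, "ty": 0, "tz": 0, "rx": 0, "ry": 0.05, "rz": 0, "grip": 0},
    {"tx": 0, "ty": 0, "tz": 0, "rx": 0, "ry": 0.05, "rz": 0, "grip": 0},
    {"tx": 0, "ty": 0, "tz": 0, "rx": 0, "ry": 0.05, "rz": 0, "grip": 0}
  ]
}}

```text
clock: 16.75
eef_pos: [0.5451, 0.0229, 0.0785]
ee_rot: [-1.123, -1.331, 1.331]
wrist_force: [-16.1, 4.8, 20.8]
width: 0.0102
```

```bash
python3 st.py w8;  python3 -c "
from h import *
print(env.observe()['moment'])"
```

```text
16.75 q [ 4.100e-02  3.650e-01 -1.640e-01  1.044e+00  1.000e-03 -1.260e-01] [0.5451 0.0229 0.0785] yaw 99.58 w 0.010193116020427611 F [-16.1   4.8  20.8] tilt [-0.002  0.001 -1.   ]
[1.0269114  3.39778966 0.60482157]
```

View pics/w8.png

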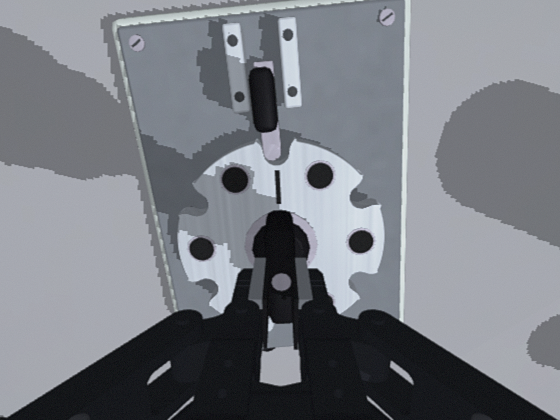

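The moment about the vertical rose to 0.60 N m, so the nut is at its stop. I release it and go over the fin.

{"op": "apply_moves", "data": {
  "rows": [
    {"tx": 0, "ty": 0, "tz": 0, "rx": 0, "ry": 0, "rz": 0, "grip": 0.4},
    {"tx": 0, "ty": 0, "tz": 0, "rx": 0, "ry": 0, "rz": 0, "grip": 1},
    {"tx": 0, "ty": 0, "tz": 0, "rx": 0, "ry": 0, "rz": 0, "grip": 1},
    {"tx": 0, "ty": 0, "tz": 0, "rx": 0, "ry": 0, "rz": 0, "grip": 1},
    {"tx": 0, "ty": 0, "tz": 0, "rx": 0, "ry": 0, "rz": 0, "grip": 1},
    {"tx": 0, "ty": -0.04, "tz": 0, "rx": 0, "ry": 0, "rz": 0, "grip": 1},
    {"tx": 0, "ty": -0.08, "tz": 0, "rx": 0, "ry": 0, "rz": 0, "grip": 1},
    {"tx": -0.003, "ty": -0.08, "tz": 0.04, "rx": 0, "ry": -0.05, "rz": 0, "grip": 1},
    {"tx": -0.007, "ty": -0.08, "tz": 0.079, "rx": 0, "ry": -0.1, "rz": 0, "grip": 1},
    {"tx": -0.007, "ty": -0.08, "tz": 0.079, "rx": 0, "ry": -0.1, "rz": 0, "grip": 1},
    {"tx": -0.007, "ty": -0.08, "tz": 0.079, "rx": 0, "ry": -0.1, "rz": 0, "grip": 1}
  ]
}}

```text
clock: 18.18
eef_pos: [0.4703, 0.0022, 0.1581]
ee_rot: [-1.072, -1.403, 1.402]
wrist_force: [-0.1, 0.3, 0.3]
width: 0.0856
```

```bash
python3 st.py w9; python3 meas.py pics/w9.png w9.pkl 180 130 390 370
```

```text
18.175 q [ 0.005  0.167 -0.22   1.183  0.    -0.261] [0.4703 0.0022 0.1581] yaw 105.22 w 0.08555345422032536 F [-0.1  0.3  0.3] tilt [ 0.001  0.    -1.   ]
[264.2 164.6] [262 163   5   4  16] rect [264.  164.5] [3. 4.] 90.0 z64 [ 0.4441 -0.0185]
[299.  164.6] [297 163   5   5  16] rect [299.  164.5] [3.5 3.5] 45.0 z64 [0.4371 0.0075]
[281.4 208. ] [274 185  16  46 657] rect [281.5 207.5] [45. 15.] 90.0 z64 [0.4748 0.0037]
[264.5 196.5] [262 194   6   6  24] rect [264.5 196.5] [4.2 4.2] 45.0 z64 [ 0.469  -0.0119]
[298.2 196.7] [296 195   5   5  15] rect [298.  196.5] [3.5 3.5] 45.0 z64 [0.4621 0.0142]
[255.1 246.4] [248 239  16  16 190] rect [255.  246.5] [14.8 14.8] 45.0 z64 [ 0.5133 -0.0087]
[310.1 248. ] [303 241  16  15 186] rect [310.3 247.8] [14.1 14.8] 45.0 z64 [0.5026 0.0364]
[282.4 252.9] [281 243   3  20  42] rect [282.  252.5] [19.  2.] 90.0 z64 [0.5131 0.0151]
[280.5 300.7] [ 262  269   38   74 1551] rect [277.1 305. ] [36.6 72.8] 14.0 z64 [0.5586 0.0258]
[384.2 302.1] [377 273  13  68 644] rect [383.  306.5] [67. 12.] 90.0 z64 [0.5357 0.1152]
[180.7 300.3] [180 276   3  45  98] rect [181. 298.] [44.  2.] 90.0 z64 [ 0.5816 -0.0598]
[227.9 287.1] [221 281  15  14 165] rect [228.  287.5] [13. 14.] 90.0 z64 [ 0.5575 -0.0222]
[333.3 290.7] [326 284  16  14 161] rect [333.5 290.5] [12.7 14.1] 45.0 z64 [0.5366 0.068 ]
[253.6 326.5] [247 321  15  12 143] rect [254.  326.5] [14. 11.] 0.0 z64 [0.5914 0.0093]
[304.4 328.2] [298 322  14  13 140] rect [304.3 328.3] [12.  12.7] 45.0 z64 [0.5809 0.0546]
```

View pics/w9.png

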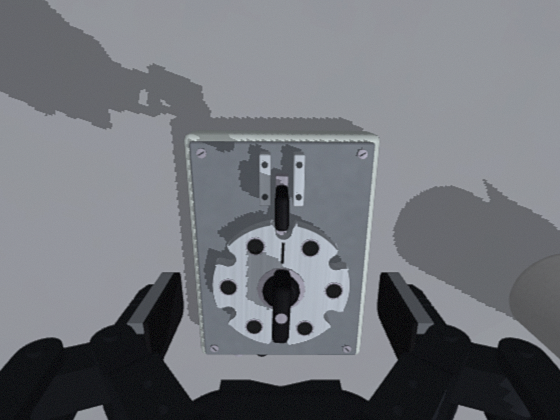

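Run:
```python
from h import *
import pickle
im=cv2.imread('pics/w9.png');cv2.imwrite('pics/w9z.png',cv2.resize(im[235:350,225:340],None,fx=5,fy=5,interpolation=cv2.INTER_CUBIC))
w=np.array([[.5133,-.0087],[.5026,.0364],[.5575,-.0222],[.5366,.068],[.5914,.0093],[.5809,.0546]]);c=w.mean(0)
print(c,(np.degrees(np.arctan2(*(w-c).T[::-1]))+30)%60)
```

```text
[0.54705 0.0229 ] [13.11566168 13.10583273 13.04563706 13.04563706 12.95175626 13.12140687]
```

View pics/w9z.png

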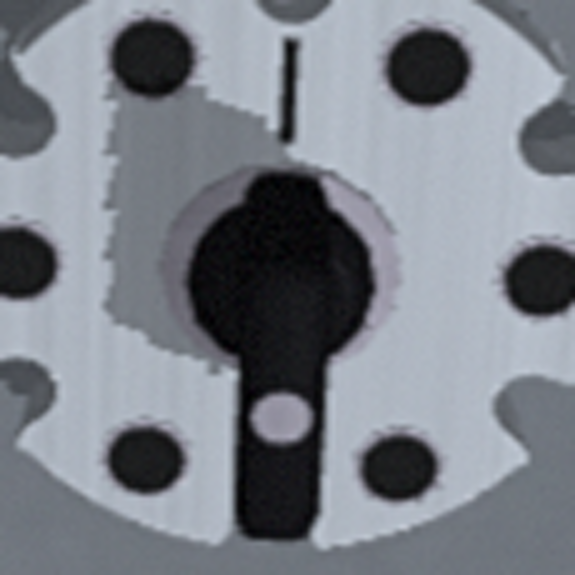

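Run:
```python
from h import *
import pickle
o=pickle.load(open('w9.pkl','rb'))
Z=lambda a:(a[0]/5+225-.4,a[1]/5+235-.4)
for p,q,z in [((283,360),(276.5,530),.106),((325,360),(317,530),.106),((241,360),(236,530),.106),((292,40),(287,140),.064)]:
    a,b=[ray(Z(t),z,'wrist',o)[:2] for t in (p,q)];d=b-a;print(np.degrees(np.arctan2(d[1],d[0])))
```

```text
13.433233256422229
13.44193665912411
13.424529409722659
12.780626133291271
```

The bar is at 13.4° and the disc line at 13.1°, so the nut is tight within about 0.01 rad. Next I grip the fin and draw it out.

{"op": "apply_moves", "data": {
  "rows": [
    {"tx": 0, "ty": 0.05, "tz": 0, "rx": 0, "ry": 0, "rz": 0, "grip": 1},
    {"tx": 0, "ty": 0.08, "tz": 0, "rx": 0, "ry": 0, "rz": 0, "grip": 1},
    {"tx": 0, "ty": 0.087, "tz": 0, "rx": 0, "ry": 0, "rz": 0, "grip": 1},
    {"tx": 0, "ty": 0.087, "tz": 0, "rx": 0, "ry": 0, "rz": 0, "grip": 0.6},
    {"tx": 0, "ty": 0.087, "tz": 0, "rx": 0, "ry": 0, "rz": 0, "grip": 0.3},
    {"tx": 0, "ty": 0.087, "tz": 0, "rx": 0, "ry": 0, "rz": 0, "grip": 0},
    {"tx": 0, "ty": 0.087, "tz": 0, "rx": 0, "ry": 0, "rz": 0, "grip": 0},
    {"tx": 0, "ty": 0.087, "tz": 0, "rx": 0, "ry": 0, "rz": 0, "grip": 0},
    {"tx": 0, "ty": 0.087, "tz": 0, "rx": 0, "ry": 0, "rz": 0, "grip": 0}
  ],
  "force": 40
}}

```text
clock: 19.35
eef_pos: [0.47, 0.0029, 0.0714]
ee_rot: [-1.071, -1.404, 1.401]
wrist_force: [-1.9, 4.9, 8.6]
width: 0.0083
```

{"op": "apply_moves", "data": {
  "rows": [
    {"tx": 0, "ty": 0, "tz": 0.003, "rx": 0, "ry": 0, "rz": 0, "grip": 0},
    {"tx": 0, "ty": 0, "tz": 0.006, "rx": 0, "ry": 0, "rz": 0, "grip": 0},
    {"tx": 0, "ty": 0, "tz": 0.009, "rx": 0, "ry": 0, "rz": 0, "grip": 0},
    {"tx": 0, "ty": 0, "tz": 0.012, "rx": 0, "ry": 0, "rz": 0, "grip": 0},
    {"tx": 0, "ty": 0, "tz": 0.015, "rx": 0, "ry": 0, "rz": 0, "grip": 0},
    {"tx": 0, "ty": 0, "tz": 0.018, "rx": 0, "ry": 0, "rz": 0, "grip": 0},
    {"tx": 0, "ty": 0, "tz": 0.019, "rx": 0, "ry": 0, "rz": 0, "grip": 0},
    {"tx": 0, "ty": 0, "tz": 0.019, "rx": 0, "ry": 0, "rz": 0, "grip": 0},
    {"tx": 0, "ty": 0, "tz": 0.019, "rx": 0, "ry": 0, "rz": 0, "grip": 0}
  ]
}}

```text
clock: 20.48
eef_pos: [0.4524, -0.0018, 0.0715]
ee_rot: [-1.071, -1.405, 1.401]
wrist_force: [2.0, 7.6, 4.0]
width: 0.0083
```

{"op": "apply_moves", "data": {
  "rows": [
    {"tx": 0, "ty": 0, "tz": 0, "rx": 0, "ry": 0, "rz": 0, "grip": 0.5},
    {"tx": 0, "ty": 0, "tz": 0, "rx": 0, "ry": 0, "rz": 0, "grip": 1},
    {"tx": 0, "ty": 0, "tz": 0, "rx": 0, "ry": 0, "rz": 0, "grip": 1},
    {"tx": 0, "ty": 0, "tz": 0, "rx": 0, "ry": 0, "rz": 0, "grip": 1},
    {"tx": 0, "ty": 0, "tz": 0, "rx": 0, "ry": 0, "rz": 0, "grip": 1},
    {"tx": 0, "ty": -0.04, "tz": 0, "rx": 0, "ry": 0, "rz": 0, "grip": 1},
    {"tx": 0, "ty": -0.09, "tz": 0, "rx": 0, "ry": 0, "rz": 0, "grip": 1},
    {"tx": 0, "ty": -0.09, "tz": 0, "rx": 0, "ry": 0, "rz": 0, "grip": 1},
    {"tx": 0, "ty": -0.09, "tz": 0, "rx": 0, "ry": 0, "rz": 0, "grip": 1}
  ]
}}

```text
clock: 21.6
eef_pos: [0.4514, -0.0028, 0.1604]
ee_rot: [-1.071, -1.402, 1.403]
wrist_force: [0.4, 0.3, -0.3]
width: 0.0854
```

```bash
python3 st.py w10; python3 meas.py pics/w10.png w10.pkl 180 130 390 370|head -12; python3 st.py t10 top; python3 st.py s10 side
```

```text
21.6 q [-0.006  0.129 -0.259  1.183  0.    -0.272] [ 0.4514 -0.0028  0.1604] yaw 105.25 w 0.08537125865937367 F [ 0.4  0.3 -0.3] tilt [-0.  0. -1.]
[264.3 188.3] [262 186   6   6  26] rect [264.3 188.3] [4.9 4.2] 45.0 z64 [ 0.4441 -0.0187]
[281.3 208.8] [274 186  16  46 652] rect [281.5 208.5] [45. 15.] 90.0 z64 [ 0.4572 -0.001 ]
[298.1 188.5] [296 187   5   4  15] rect [298.  188.5] [3. 4.] 90.0 z64 [0.4371 0.0075]
[264.5 219. ] [263 217   4   5  16] rect [264.5 219. ] [4. 3.] 90.0 z64 [ 0.4694 -0.012 ]
[297.5 219.1] [296 217   4   5  15] rect [297.5 219. ] [4. 3.] 90.0 z64 [0.4623 0.0143]
[255.1 266.5] [248 260  15  14 177] rect [255.  266.5] [13. 14.] 90.0 z64 [ 0.5138 -0.009 ]
[308.7 267.7] [301 261  16  14 171] rect [308.8 267.8] [13.4 14.1] 45.0 z64 [0.5027 0.0361]
[281.6 272.2] [281 263   3  20  40] rect [282.  272.5] [19.  2.] 90.0 z64 [0.513  0.0146]
[384.1 302.2] [377 273  13  68 645] rect [383.  306.5] [67. 12.] 90.0 z64 [0.5179 0.1114]
[180.8 299.7] [180 275   4  46 103] rect [181.5 297.5] [45.  3.] 90.0 z64 [ 0.5636 -0.0652]
[280.2 319.2] [ 262  289   37   72 1474] rect [283.3 323.9] [71.3 35.5] 78.0 z64 [0.5599 0.0262]
[229.1 305.6] [222 300  15  13 152] rect [229. 306.] [12. 14.] 90.0 z64 [ 0.5581 -0.0221]
21.65 q [-0.006  0.129 -0.259  1.183 -0.    -0.272] [ 0.4509 -0.0028  0.1599] yaw 105.25 w 0.08546014847368268 F [ 0.2 -1.4  0.1] tilt [-0.001 -0.    -1.   ]
21.7 q [-0.006  0.13  -0.26   1.183 -0.    -0.272] [ 0.4508 -0.0028  0.1598] yaw 105.25 w 0.08526248923085979 F [-0.6 -0.3 -0.6] tilt [-0.002  0.    -1.   ]
```

View pics/w10.png

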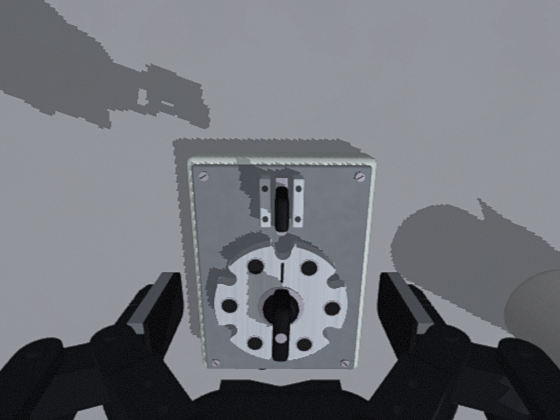

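View pics/s10.png

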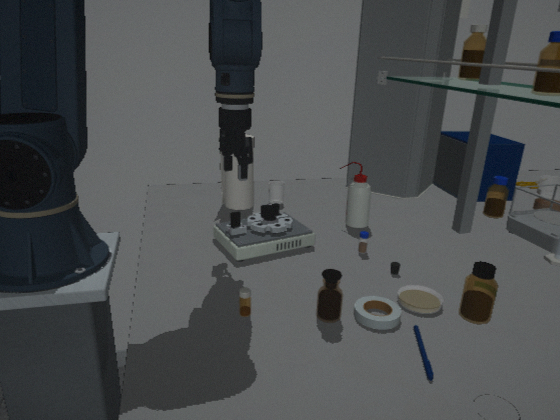

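Run:
```python
from h import *
import pickle
for n in('w4','w9','w10'):
    im=cv2.imread(f'pics/{n}.png');o=pickle.load(open(n+'.pkl','rb'))
    from meas import blobs
    b=[c for c,s,l in blobs(im,500,800,70,(250,170,310,240))]
    print(n,b,[ray(c,.09,'wrist',o)[:2] for c in b])
```

```text
w4 [array([281.26810478, 207.86132512])] [array([ 0.45058421, -0.00300179])]
w9 [array([281.35920852, 207.98934551])] [array([0.46665819, 0.00135108])]
w10 [array([281.2791411, 208.8404908])] [array([ 0.44901188, -0.00335116])]
```

```bash
python3 -c "
from rig import env
print(env.close_job())"
```

```text
the job is handed in; nothing more can be done
None
```

The nut is tight, the slide is back out and the disc is free. I handed the job in at about 21.7 s of the 61 s; it reported no verdict.

What I did:
- **Disc:** I turned it 22° clockwise by the nut so that a notch faced the slide, then pushed the slide in.
- **Nut:** I turned it clockwise up to its stop.
- **Slide:** I drew it back out and lifted the gripper clear, open.

Last checks:
- **Nut:** the bar measured 13.4° and the dark line 13.1° (from the wells and the line itself), so the nut is within about 0.01 rad of tight. The vertical moment rose to 0.6 N m at the stop, against about 0.2 N m while turning.
- **Slide:** it travelled about 18 mm out and measured 1.6 mm further out than at the start. Going in, it moved only about 17 mm from where it stood, which would fit a start slightly short of fully out. A picture then showed the bolt inside the notch.
- **Disc:** I did not measure its speed. The wells measured within about 0.6 mm of where they stood before the slide was drawn.
- **Bystanders:** the vial and bottle look unmoved in the last side picture. I did not single out or measure the beaker, and the arm never came near any of the three.

No check failed. The jaws read 8–11 mm on parts given as 10 and 14 mm thick, but both grasps held.

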